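# Index the stamping turret and stamp the leather blank

### The arm

A 6-joint arm with a two-finger parallel gripper is mounted at the origin on the work surface. World frame = base frame: x ahead of the robot, y to its left, z up, the work surface at z = 0. Lengths are in m, angles in degrees, forces in N, time in s.
With the tool pointing down it reaches from about 0.375 to 0.9 m from the base axis. Payload 3.1 kg.
Tool frame: the origin (TCP) lies at the very end of the fingers, on their centre line; the grasp point (between the pads) lies 19 mm behind it (bot.hold_point_z is the z of the grasp point in the tool frame, in m); z points along the fingers, y is the line along which they close (so a half turn about z gives the same grasp; the last joint's range is limited). The gripper opens to 87 mm and grips with 3 to 60 N. Pads are 19 mm wide; open, the fingers measure 117 mm over their backs; the gripper's body (75 mm by 190 mm) begins 51 mm behind the grasp point.
Start: joints at [-83.852, 30.224, 82.088, -0, 67.689, -10.227], TCP at [0.176, -0.6, 0.223] pointing down, gripper open.
Joint ranges: [-176.69, 176.69], [-43.24, 126.21], [12.49, 139.97], [-82, 262], [0, 151.66], [-163.58, 163.58]. Speed limits (degrees/s): [159.86, 159.86, 180, 180, 180, 180].

### API

Orientations are given as a 3x3 rotation matrix whose columns are the frame's x, y, z axes.
In Python, from rig import bot, capture, camera_model gives the robot as it stands.
- The arm moves only by the tool apply_moves, never from a script. Its argument "plan" is text: rows parted by semicolons, each of 6 numbers parted by spaces: the shift along the tool's x, y, z in units of 0.05 m (1.0 is 0.05 m), then the turn, a rotation vector about the tool's x, y, z in units of 360 degrees (1.0 is 360 degrees). In form: dx dy dz ax ay az; .... A call has 1 to 10 rows; each row shifts and turns the commanded pose from where the row before left it, along the tool's axes as they then stand; what a row does not reach is not made up. A row lasts 1/12 s, in which the tool goes at most 41.7 mm and 7.16 degrees, less where a joint would pass 70% of its speed; a pose out of reach is approached as far as the arm can. A call with a number of a shift or a turn outside -1 to 1 is refused whole. A call with a gripper value outside its range is refused whole. "gripper" is the gripper command: -1 is shut, 1 is fully open, values between are in proportion, set as the call begins (left out, the last holds). The fingers move at their own pace and stop on an object; the grip force is fixed at half the most. Time passes only in rows, so rows that do not move let the fingers close. It gives the time, the measured TCP pose, the force, the opening and the grip force at its end, in the units of the state.
- bot.read_state(): the state, without advancing time (a new reading comes with each control period).
- capture(name): name is "scene" or "top"; returns the picture (400x640x3 uint8, red, green, blue); there is no depth.
- camera_model(name): a dict with "vertical_fov" (degrees; the focal length in pixels is half the picture's height over the tangent of half this angle, whatever the lens; pixels are square), "cx", "cy" (the principal point, pixels), "position" and "rotation" of the camera in the world. Camera axes: x right, y down, z forward; pixel columns grow to the right and rows downward; lengths in m; the calibration is good to about 2 mm. A picture is of the moment at which its call begins. camera_model takes no time and is no camera call.
- bot.hand_in(): hands the job in; it is judged then, once.
The state is a dict: "time_s": time; "joint_positions": joint angles; "qvel": joint speeds; "tau": joint torques, N m; "position": TCP position; "tcp_rot": TCP orientation; "force": force on the tool from outside, world axes, zero at the start; "moment": the same for the moment, N m; "opening": opening from 0.0 (shut) to 1.0 (fully open); "grasp_force": force on a finger pad.
Only numpy, scipy, OpenCV 4.12 (cv2) and the standard library are available. Lean on these libraries where they do the work, as an engineer would, in place of code of your own. Each camera call takes 0.05 s, during which the arm holds its last target. There are 200 camera calls.

### The job

On the grey stone slab stands a stamping turret with three arms. Without gripping it, push on one of the arms with a fingertip to turn the turret until the stamp with the square wooden head stands over the middle of the leather blank, then press that stamp all the way down onto the leather and let it spring back up. Do not touch the stamp heads while turning, never press the other two stamps, leave the loose things on the slab and table where they are, and finish with the robot clear of everything.

Things in the scene. Friction and masses are not known exactly. Their poses are not given: they have to be found in the camera images.
- turret_axis (a point): point on the turret's vertical axis, 98 mm above the table (height of the arms' top face). The aluminium hub is 52 mm in diameter, 72 to 106 mm above the table, with a nut on top up to 114 mm; three flat steel arms 120 degrees apart run out from it. Fixed to the slab: its x axis points away from the leather blank, z up.
- turret (a joint): angle of the turret in rad, growing counter-clockwise seen from above; 0 (or any full turn) = square stamp exactly over the middle of the blank. It starts between 0.6 and 5.7, turns either way, stays where it is left, and takes about 0.3 N m to turn (4 N at 75 mm from the axis).
- blank_mid (a point): centre of the top face of the leather blank, a brown 50 x 50 mm piece 4 mm thick, 46 mm above the table, fixed on a 100 x 130 mm plywood board on the slab, 125 mm from the turret axis.
- square_top (a point): centre of the top face of the square stamp's head (34 x 34 mm, plain wood); on the stamp's axis, 125 mm from the turret axis; x axis points outwards along its arm.
- square_stamp (a joint): how far the square stamp is pressed down, m: 0 = up, 0.012 = its foot on the leather (hard stop). A spring pushes it back up: about 3 N starts it, about 6 N holds it fully down.
- square_head: wooden head of the square stamp: 34 x 34 mm square, 22 mm tall, its top 138 mm above the table while the stamp is up. Body origin: on the stamp's axis, 66 mm below the top of the head.
- round_stamp (a joint): the same for the round stamp, on the next arm counter-clockwise from the square one seen from above.
- round_head: wooden head of the round stamp: 34 mm diameter disc, 22 mm tall, its top 138 mm above the table while the stamp is up. Body origin: on the stamp's axis, 66 mm below the top of the head.
- bar_stamp (a joint): the same for the bar stamp, on the next arm clockwise from the square one.
- bar_head: wooden head of the bar stamp: narrow block 13 mm (along the arm) x 44 mm (across), 22 mm tall, its top 138 mm above the table while the stamp is up. Body origin: on the stamp's axis, 66 mm below the top of the head.
- ccw_bars: the counter-clockwise halves of the three arms. Each arm is two parallel 8 mm bars, together 18 mm wide, 84 to 98 mm above the table, bare from 26 to 110 mm from the axis; a 30 mm boss at 125 mm carries the stamp. Origin on the axis, 72 mm above the table. An arm touched on both sides at once counts as gripped.
- cw_bars: the clockwise halves of the three arms. Origin as for ccw_bars. Below the bare arms is open space down to the grey stone slab (320 x 280 mm, top 30 mm above the table); only a 90 mm diameter pedestal stands under the hub.
- pliers: loose pliers with black handles, 175 mm long, 75 mm wide, 16 mm tall, lying on the table beside the slab. Bystander. Origin near the pivot, underside; jaws along +x.
- type_a: loose brass type block, 16 x 22 x 26 mm, standing on a corner of the slab. Bystander. Origin: centre of underside.
- type_b: loose brass type block like type_a, on another corner of the slab. Bystander. Origin: centre of underside.
- seal_stamp: loose wooden hand stamp, 38 mm diameter, 78 mm tall, standing upright on the table beside the slab. Bystander. Origin: centre of underside.

How it is judged:
By the outcome, as a careful person would: the job done as asked, in the order asked, and still so for the second after the job is handed in, with the robot touching nothing.
It also fails if it takes over 48 s, if anything falls off the work surface, if the arm or the gripper's body presses on something with over 40 N, if the wrist force passes 120 N, or if a joint passes its speed limit or range.

## Working session

There is one attempt and no reset: what is moved stays moved. The work goes in short steps, Python scripts to look and compute and a tool call to move; the robot and the scene stay as the last step left them, time stands still between calls to the robot, and variables do not carry over. Pictures are saved under pics/ and viewed, at most 10 in all, crops included, and the job is handed in when it is done.

Besides the shell and the picture viewer there is one more tool, called by a JSON object that holds its "fn" and its "kwargs". apply_moves: Moves the arm, as the interface text tells. Its arguments: {"type":"object","properties":{"plan":{"type":"string"},"gripper":{"type":"number"}},"required":["plan"]}

```bash
mkdir -p pics
python3 - <<'E'
from rig import bot,capture,camera_model
import cv2
for n in("scene","top"):
    cv2.imwrite(f"pics/{n}0.png",capture(n)[:,:,::-1]); print(n,camera_model(n))
s=bot.read_state(); print(s)
E
```

```text
scene {'vertical_fov': 56.70223216790045, 'cx': 315.894451647357, 'cy': 196.99487579963875, 'position': array([ 0.9083991 , -0.57425111,  0.58012302]), 'rotation': array([[ 0.87610097,  0.27712403, -0.39452423],
       [ 0.48192455, -0.47961447,  0.73329304],
       [ 0.01399359, -0.83256965, -0.55374358]])}
top {'vertical_fov': 50.42359020287068, 'cx': 322.2112706910076, 'cy': 195.46105900728944, 'position': array([0.48304338, 0.05697938, 1.25424334]), 'rotation': array([[ 0.02950317, -0.99606122,  0.08361583],
       [-0.9994514 , -0.03065585, -0.01253485],
       [ 0.01504879, -0.08320014, -0.99641922]])}
{'time_s': 0.1, 'joint_positions': array([-8.38508405e+01,  3.02745392e+01,  8.21497965e+01, -5.53639674e-04,
        6.76884104e+01, -1.02264383e+01]), 'qvel': array([-0.04285479, -0.12994745, -0.13492848, -0.01683272,  0.0535773 ,
        0.11558005]), 'tau': array([-8.11877853e-04, -4.40988278e+01, -1.77149820e+01,  6.35174126e-02,
        5.33663901e-02, -3.20375909e-05]), 'position': array([ 0.17617055, -0.59896717,  0.22165566]), 'tcp_rot': array([[ 9.59433137e-01,  2.81936176e-01, -2.19672116e-04],
       [ 2.81936056e-01, -9.59431205e-01,  1.95551102e-03],
       [ 3.40569017e-04, -1.93811557e-03, -9.99998064e-01]]), 'force': array([0.57544047, 0.05670084, 0.37584676]), 'moment': array([-0.00974216, -0.02929762, -0.00356578]), 'grasp_force': 0.0, 'opening': 1.0002544559380495}
```

View pics/top0.png

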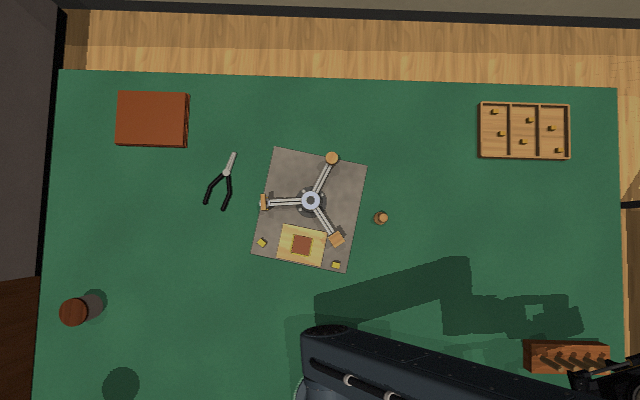

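View pics/scene0.png

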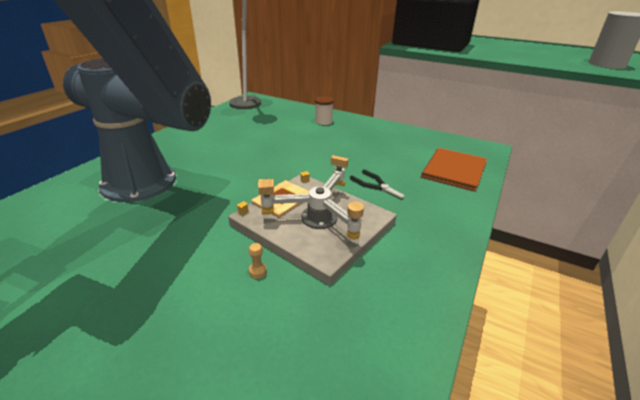

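The top view shows the hub at (311,201), the round head at (332,158), the bar head at (264,202), the square head at (337,239) and the blank at (302,244). The square is about 45° counter-clockwise of the blank. Next I'll measure these by colour and look at enlarged crops.

```bash
cat > h.py <<'E'
import numpy as np,cv2
from rig import bot,capture,camera_model
def ray(n,u,v,z):
    m=camera_model(n); f=200/np.tan(np.radians(m["vertical_fov"]/2))
    d=m["rotation"]@np.array([(u-m["cx"])/f,(v-m["cy"])/f,1]); p=m["position"]
    return p+d*(z-p[2])/d[2]
def proj(n,P):
    m=camera_model(n); f=200/np.tan(np.radians(m["vertical_fov"]/2))
    c=m["rotation"].T@(np.array(P)-m["position"]); return np.array([m["cx"]+f*c[0]/c[2],m["cy"]+f*c[1]/c[2]])
E
python3 - <<'E'
import cv2,numpy as np
a=cv2.imread("pics/top0.png")[140:280,240:395]; b=cv2.imread("pics/scene0.png")[145:285,225:400]
cv2.imwrite("pics/c_top.png",cv2.resize(a,None,fx=4,fy=4,interpolation=cv2.INTER_CUBIC))
cv2.imwrite("pics/c_scene.png",cv2.resize(b,None,fx=4,fy=4,interpolation=cv2.INTER_CUBIC))
h=cv2.cvtColor(cv2.imread("pics/top0.png"),cv2.COLOR_BGR2HSV)
for u,v in((302,244),(285,240),(337,239),(332,158),(264,202),(280,180)): print(u,v,h[v,u])
E
```

```text
302 244 [ 10 148 138]
285 240 [ 24 104 177]
337 239 [ 16 139 173]
332 158 [ 17 130 179]
264 202 [ 17 133 171]
280 180 [ 18  52 118]
```

View pics/c_top.png

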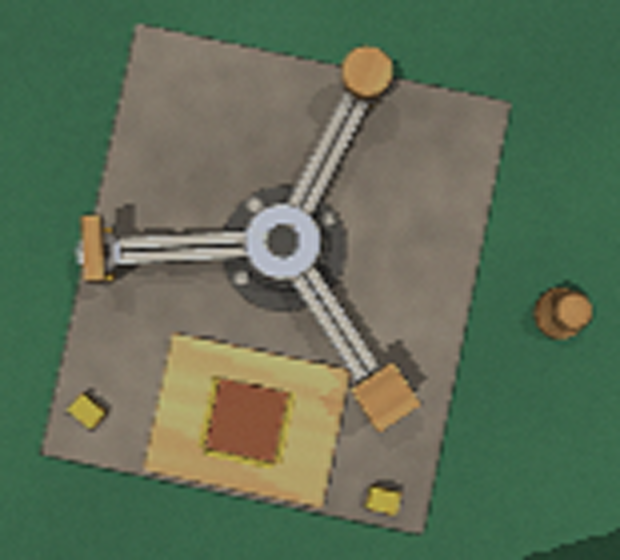

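View pics/c_scene.png

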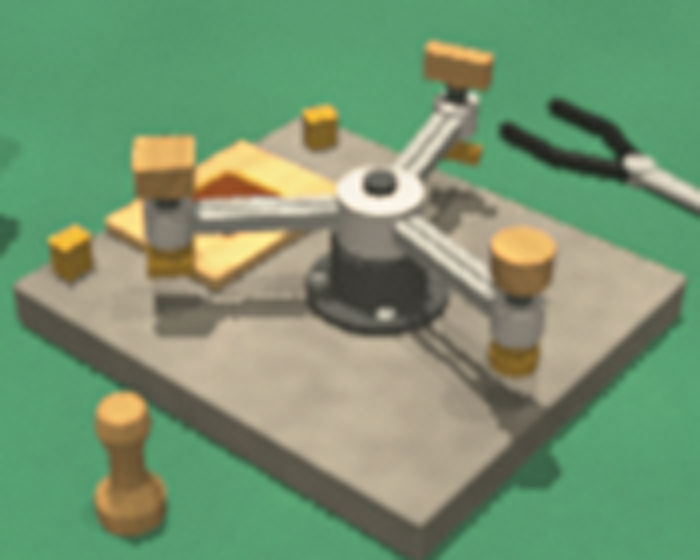

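The crops confirm the layout: square head at crop (386,397), leather at (248,420), hub at (283,242). Two type blocks flank the plywood board. Now the masks and rays.

```bash
cat >> h.py <<'E'
def blobs(img,lo,hi,box,amin=40):
    h=cv2.cvtColor(img,cv2.COLOR_RGB2HSV); m=cv2.inRange(h,np.array(lo),np.array(hi)); k=np.zeros_like(m); x0,y0,x1,y1=box; k[y0:y1,x0:x1]=m[y0:y1,x0:x1]
    n,l,s,c=cv2.connectedComponentsWithStats(k); return [(c[i],s[i,4],s[i,:4]) for i in range(1,n) if s[i,4]>=amin]
E
python3 - <<'E'
from h import *
a=cv2.imread("pics/top0.png")[:,:,::-1].copy()
L=[b for b in blobs(a,(3,100,80),(12,255,255),(285,225,325,262))]
print("leather",[(b[0],b[1],ray("top",*b[0],.046)) for b in L])
H=blobs(a,(14,110,120),(20,255,255),(255,145,350,255),30)
for b in H: print("head",b[0],b[1],b[2],ray("top",*b[0],.138))
# hub ring (bluish light)
for b in blobs(a,(105,15,150),(130,120,255),(290,180,330,220),20): print("hub",b[0],b[1],b[2],ray("top",*b[0],.106))
c=ray("top",240+283/4-.375,140+242/4-.375,.106);print("hub by eye",c)
from itertools import product
T=[ray("top",240+u/4-.375,140+v/4-.375,.138) for u,v in((386,397),(368,72),(93,247))]
print(T, "mean",np.mean(T,0))
S=ray("scene",225+379/4-.375,145+185/4-.375,.114);print("scene nut",S, ray("scene",225+379/4-.375,145+193/4-.375,.106))
print("scene sq",ray("scene",225+164/4-.375,145+152/4-.375,.138),"round",ray("scene",225+523/4-.375,145+245/4-.375,.138))
E
```

```text
leather [(array([301.08934708, 244.57388316]), np.int32(291), array([0.44342666, 0.0973222 , 0.046     ]))]
head [331.25438596 157.30701754] 114 [326 152  12  12] [0.67917428 0.02191231 0.138     ]
head [262.7        201.68571429] 70 [260 194   6  16] [0.55549141 0.1988154  0.138     ]
head [335.95625 238.9625 ] 160 [328 231  17  17] [0.46367127 0.00362254 0.138     ]
head [323.22916667 238.10416667] 48 [318 232   9  14] [0.46493068 0.03697377 0.138     ]
head [283.55844156 250.63636364] 77 [277 246  17   9] [0.42942876 0.13934809 0.138     ]
hub [310.5        200.01685393] 178 [302 192  18  17] [0.56604339 0.07388609 0.106     ]
hub by eye [0.56573944 0.07421514 0.106     ]
[array([0.46391186, 0.0031871 , 0.138     ]), array([0.67835178, 0.02090366, 0.138     ]), array([0.55632336, 0.1983902 , 0.138     ])] mean [0.56619567 0.07416032 0.138     ]
scene nut [0.57091705 0.06962323 0.114     ] [0.56926031 0.07301487 0.106     ]
scene sq [0.46566177 0.00570761 0.138     ] round [0.68079731 0.02312933 0.138     ]
```

Top-view results check out against the given sizes:

| Item | Value |
|---|---|
| Axis | ≈ (0.566, 0.0745) |
| Blank | radius 124.8 mm, bearing 169.2° |
| Square | radius 124.2 mm, bearing 214.5° |
| Round | bearing ~334.5° |
| Bar | bearing ~94.5° |

The turret is at about +45°, so it needs a 45° clockwise turn. I'll push the bar arm from its −x side at 70 mm radius, with the fingers shut.

{"fn": "apply_moves", "kwargs": {"plan": "0 0 0 0 0 0.0165;0 0 0 0 0 0.0165;0.4 -0.71 0 0 0 0;0.4 -0.71 0 0 0 0;0.4 -0.71 0 0 0 0;0.4 -0.71 0 0 0 0;0.4 -0.71 0 0 0 0;0.4 -0.71 0 0 0 0;0.4 -0.71 0 0 0 0;0.4 -0.71 0 0 0 0", "gripper": -1}}

```text
time_s: 0.93
position: [0.3137, -0.3019, 0.2224]
tcp_rot: [[0.997, 0.078, -0.0], [0.078, -0.997, 0.001], [-0.0, -0.001, -1.0]]
force: [0.2, -0.3, -0.5]
opening: 0.326
grasp_force: 0.0
```

{"fn": "apply_moves", "kwargs": {"plan": "0.4 -0.71 0 0 0 0;0.4 -0.71 0 0 0 0;0.4 -0.71 0 0 0 0;0.4 -0.71 0 0 0 0;0.4 -0.71 0 0 0 0;0.4 -0.71 0 0 0 0;0.4 -0.71 0 0 0 0;0.4 -0.71 0 0 0 0;0.4 -0.71 0 0 0 0;0 0 0 0 0 0"}}

```text
time_s: 1.77
position: [0.4701, 0.0346, 0.2227]
tcp_rot: [[0.996, 0.086, 0.003], [0.086, -0.996, 0.003], [0.003, -0.002, -1.0]]
force: [0.4, -0.4, 0.8]
opening: 0.004
grasp_force: 0.0
```

```bash
cat >> h.py <<'E'
def to(P):
    s=bot.read_state(); R=s["tcp_rot"]; print("pos",s["position"].round(4),"xdir",np.degrees(np.arctan2(R[1,0],R[0,0])).round(2),"F",s["force"].round(2),"open",round(s["opening"],2),"t",round(s["time_s"],2))
    print("units",(R.T@(np.array(P)-s["position"])/.05).round(3))
E
python3 -c "
from h import *
to((.5206,.1412,.222))"
```

```text
pos [0.4701 0.0346 0.2227] xdir 4.92 F [ 0.36 -0.38  0.79] open 0.0 t 1.77
units [ 1.188 -2.037  0.021]
```

{"fn": "apply_moves", "kwargs": {"plan": "0.3 -0.51 0 0 0 0;0.3 -0.51 0 0 0 0;0.3 -0.51 0 0 0 0;0.3 -0.51 0 0 0 0;0 0 0 0 0 0;0 0 0 0 0 0;0 0 0 0 0 0"}}

```text
time_s: 2.35
position: [0.5188, 0.1345, 0.222]
tcp_rot: [[0.997, 0.079, -0.002], [0.079, -0.997, -0.001], [-0.002, 0.0, -1.0]]
force: [0.3, 0.0, -0.3]
opening: 0.006
grasp_force: 0.0
```

```bash
python3 -c "
from h import *
to((.5206,.1412,.085))"
```

```text
pos [0.5188 0.1345 0.222 ] xdir 4.52 F [ 0.25  0.02 -0.3 ] open 0.01 t 2.35
units [ 0.051 -0.132  2.74 ]
```

Clear of the arm by about 20 mm. Now I'll correct sideways and descend to 85 mm.

{"fn": "apply_moves", "kwargs": {"plan": "0.03 -0.13 0.4 0 0 0;0 0 0.5 0 0 0;0 0 0.5 0 0 0;0 0 0.5 0 0 0;0 0 0.5 0 0 0;0 0 0.34 0 0 0;0 0 0 0 0 0;0 0 0 0 0 0"}}

```text
time_s: 3.02
position: [0.5197, 0.1404, 0.085]
tcp_rot: [[0.997, 0.077, -0.003], [0.077, -0.997, -0.0], [-0.003, 0.0, -1.0]]
force: [0.6, -0.0, -0.3]
opening: 0.006
grasp_force: 0.0
```

Run:
```python
from h import *
to((.5206,.1412,.085))
cv2.imwrite("pics/s1.png",cv2.resize(capture("scene")[120:300,200:440,::-1],None,fx=3,fy=3,interpolation=cv2.INTER_CUBIC))
```

```text
pos [0.5197 0.1404 0.085 ] xdir 4.4 F [ 0.61 -0.   -0.3 ] open 0.01 t 3.02
units [ 0.019 -0.015  0.001]
```

View pics/s1.png

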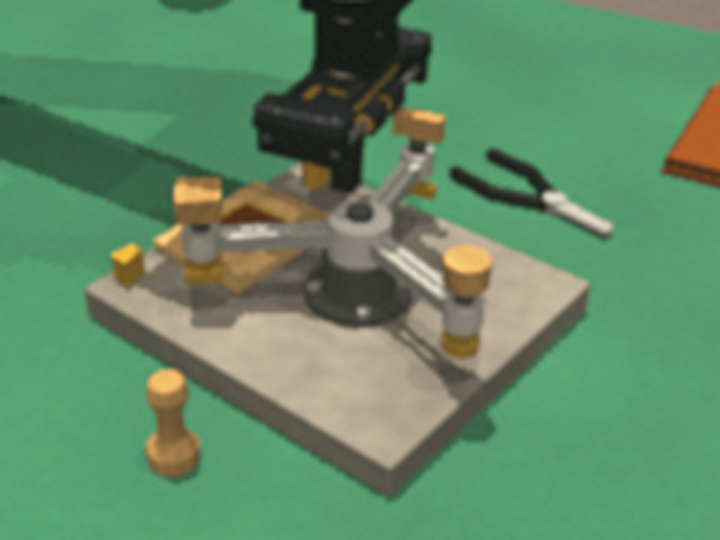

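The fingertips stand beside the bar arm on its −x side, and the gripper body is above head height. Next I'll creep into contact.

{"fn": "apply_moves", "kwargs": {"plan": "0.1 0 0 0 0 0;0.1 0 0 0 0 0;0.1 0 0 0 0 0;0.05 0 0 0 0 0;0 0 0 0 0 0;0 0 0 0 0 0"}}

```text
time_s: 3.57
position: [0.5384, 0.1431, 0.0858]
tcp_rot: [[0.997, 0.079, 0.001], [0.079, -0.997, 0.0], [0.001, 0.0, -1.0]]
force: [-0.3, -0.7, 0.2]
opening: 0.006
grasp_force: 0.0
```

{"fn": "apply_moves", "kwargs": {"plan": "0.02 0 0 0 0 0;0.02 0 0 0 0 0;0.02 0 0 0 0 0;0 0 0 0 0 0"}}

```text
time_s: 3.9
position: [0.5413, 0.1433, 0.0855]
tcp_rot: [[0.997, 0.078, 0.0], [0.078, -0.997, 0.0], [0.0, -0.0, -1.0]]
force: [0.2, 0.6, 0.3]
opening: 0.003
grasp_force: 0.0
```

{"fn": "apply_moves", "kwargs": {"plan": "0.03 0 0 0 0 0;0.03 0 0 0 0 0;0 0 0 0 0 0;0 0 0 0 0 0"}}

```text
time_s: 4.23
position: [0.5423, 0.1435, 0.0853]
tcp_rot: [[0.997, 0.078, -0.004], [0.078, -0.997, -0.0], [-0.004, -0.0, -1.0]]
force: [-4.3, -0.2, 3.0]
opening: 0.003
grasp_force: 2.4
```

Contact: −4.3 N in x, with the tool 18.5 mm from the arm's centre line. Now I'll sweep the arc, 3° per row, about the axis.

{"fn": "apply_moves", "kwargs": {"plan": "0.074 -0.0175 0 0 0 0.00833;0.074 -0.0175 0 0 0 0.00833;0.074 -0.0175 0 0 0 0.00833;0.074 -0.0175 0 0 0 0.00833;0.074 -0.0175 0 0 0 0.00833;0.074 -0.0175 0 0 0 0.00833;0.074 -0.0175 0 0 0 0.00833;0.074 -0.0175 0 0 0 0.00833;0.074 -0.0175 0 0 0 0.00833;0 0 0 0 0 0"}}

```text
time_s: 5.07
position: [0.5776, 0.1471, 0.0851]
tcp_rot: [[0.923, -0.384, -0.001], [-0.384, -0.923, 0.0], [-0.001, 0.0, -1.0]]
force: [-2.3, 0.8, -0.6]
opening: 0.007
grasp_force: 1.6
```

```bash
cat >> h.py <<'E'
A=np.array([.566,.0745])
def look(tag):
    a=capture("top"); b=capture("scene"); cv2.imwrite(f"pics/top_{tag}.png",a[:,:,::-1]); cv2.imwrite(f"pics/scene_{tag}.png",b[:,:,::-1])
    for n,im,box in(("top",a,(255,145,350,262)),("scene",b,(225,140,400,260))):
        for q in blobs(im,(14,110,120),(20,255,255),box,40):
            P=ray(n,*q[0],.138)[:2]; d=P-A; r=np.hypot(*d)
            print(n,q[0].round(1),q[1],P.round(4),"r",r.round(4),"ang",(np.degrees(np.arctan2(d[1],d[0]))%360).round(1))
E
python3 -c "
from h import *
to((0,0,0)); s=bot.read_state(); R=s['tcp_rot']; d=A-s['position'][:2]; print('axis in tool mm',1000*R[:2,:2].T@d)
look('m1')"
```

```text
pos [0.5776 0.1471 0.0851] xdir -22.57 F [-2.25  0.78 -0.55] open 0.01 t 5.07
units [-9.537  7.148  1.715]
axis in tool mm [17.15031003 71.43906556]
top [346.8 173.1] 63 [ 0.6382 -0.0205] r 0.1193 ang 307.2
top [315.  249.9] 290 [0.4337 0.0575] r 0.1334 ang 187.3
scene [272.2 170.8] 108 [0.4478 0.0581] r 0.1193 ang 187.9
scene [277.6 203.7] 584 [ 0.5362 -0.0512] r 0.1292 ang 256.7
scene [327.4 215.2] 211 [ 0.6452 -0.0351] r 0.1352 ang 305.9
scene [327.  242.2] 51 [ 0.6826 -0.109 ] r 0.2174 ang 302.4
scene [255.3 249.5] 136 [ 0.5813 -0.1894] r 0.2644 ang 273.3
```

{"fn": "apply_moves", "kwargs": {"plan": "0.05 -0.01 0 0 0 0.00556;0.05 -0.01 0 0 0 0.00556;0.05 -0.01 0 0 0 0.00556;0.05 -0.01 0 0 0 0.00556;0.05 -0.01 0 0 0 0.00556;0.05 -0.01 0 0 0 0.00556;0.05 -0.01 0 0 0 0.00556;0 0 0 0 0 0;0 0 0 0 0 0"}}

```text
time_s: 5.92
position: [0.5946, 0.1423, 0.0852]
tcp_rot: [[0.804, -0.594, -0.0], [-0.594, -0.804, 0.001], [-0.001, -0.001, -1.0]]
force: [-2.7, 3.0, -0.9]
opening: 0.002
grasp_force: 2.0
```

Run:
```python
from h import *
to((0,0,0)); s=bot.read_state(); R=s['tcp_rot']; d=A-s['position'][:2]; print('axis in tool mm',1000*R[:2,:2].T@d)
look('m2')
a=cv2.imread("pics/top_m2.png")[150:270,250:370]; b=cv2.imread("pics/scene_m2.png")[140:260,225:345]
cv2.imwrite("pics/m2.png",cv2.resize(np.hstack([a,b]),None,fx=3.3,fy=3.3,interpolation=cv2.INTER_CUBIC))
```

```text
pos [0.5946 0.1423 0.0852] xdir -36.45 F [-2.73  3.   -0.9 ] open 0.0 t 5.92
units [-7.874  9.354  1.705]
axis in tool mm [17.28930112 71.49648169]
top [317.6 236.4] 192 [0.4688 0.0518] r 0.0998 ang 193.1
top [313.  255.3] 217 [0.4197 0.0622] r 0.1468 ang 184.8
scene [279.8 164.9] 88 [0.4471 0.0921] r 0.1202 ang 171.6
scene [370.3 176.4] 45 [0.6622 0.1525] r 0.1239 ang 39.0
scene [279.6 202. ] 681 [ 0.5363 -0.0436] r 0.1218 ang 255.9
scene [311.7 215. ] 219 [ 0.6176 -0.0501] r 0.1348 ang 292.5
scene [311.4 241.8] 52 [ 0.6574 -0.1221] r 0.2168 ang 294.9
scene [255.3 249.4] 136 [ 0.5813 -0.1892] r 0.2641 ang 273.3
```

View pics/m2.png

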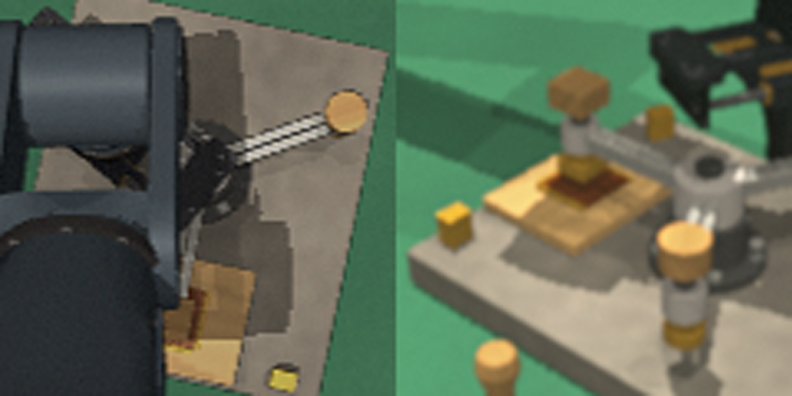

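The square stamp is now just short of the middle of the leather. The round head is at about (354.8,183.3) in the top view, free of the gripper. I'll take its bearing and the slab's orientation for the final few degrees.

Run:
```python
from h import *
def rnd(im):
    for q in blobs(im,(10,90,80),(22,255,255),(340,150,372,215),40):
        d=ray("top",*q[0],.138)[:2]-A; print("round",q[0],q[1],q[2],"r",np.hypot(*d).round(4),"ang",np.degrees(np.arctan2(*d[::-1]))%360)
rnd(cv2.imread("pics/top_m2.png")[:,:,::-1].copy()); 
a=cv2.imread("pics/top0.png")[:,:,::-1].copy()
# slab & leather orientation from initial picture
h=cv2.cvtColor(a,cv2.COLOR_RGB2HSV)
m=255-cv2.inRange(h,np.array((60,60,0)),np.array((100,255,255)))
k=np.zeros_like(m);k[140:280,243:372]=m[140:280,243:372]
c=max(cv2.findContours(cv2.morphologyEx(k,cv2.MORPH_OPEN,np.ones((9,9))),0,2)[0],key=cv2.contourArea)
q=cv2.boxPoints(cv2.minAreaRect(c)); P=[ray("top",*x,.03)[:2] for x in q]
for i in range(4): d=P[(i+1)%4]-P[i]; print("edge",np.hypot(*d).round(3),(np.degrees(np.arctan2(d[1],d[0]))%90).round(2))
for n,box in(("leather",(3,100,80,12)),("board",(18,70,120,30))):
    mm=cv2.inRange(h,np.array(box[:3]),np.array((box[3],255,255))); k=np.zeros_like(mm);k[222:268,272:329]=mm[222:268,272:329]
    c=max(cv2.findContours(cv2.morphologyEx(k,cv2.MORPH_OPEN,np.ones((3,3))),0,2)[0],key=cv2.contourArea); q=cv2.boxPoints(cv2.minAreaRect(c)); P=[ray("top",*x,.044)[:2] for x in q]
    print(n,np.mean(P,0).round(4))
    for i in range(2): d=P[(i+1)%4]-P[i]; print(np.hypot(*d).round(3),(np.degrees(np.arctan2(d[1],d[0]))%90).round(2))
```

```text
round [354.34375  183.390625] 128 [348 178  13  12] r 0.1242 ang 291.4254854230513
edge 0.335 80.9
edge 0.291 80.18
edge 0.335 79.76
edge 0.284 80.21
leather [0.4433 0.0977]
0.049 80.64
0.047 80.42
board [0.4436 0.0973]
0.098 80.22
0.13 79.84
```

{"fn": "apply_moves", "kwargs": {"plan": "0.01 -0.002 0 0 0 0.0011;0.01 -0.002 0 0 0 0.0011;0 0 0 0 0 0;0 0 0 0 0 0;-0.2 0 0 0 0 0;-0.3 0 0 0 0 0;-0.2 0 0 0 0 0;0 0 0 0 0 0;0 0 -0.5 0 0 0;0 0 -0.7 0 0 0"}}

```text
time_s: 6.85
position: [0.5654, 0.1623, 0.1434]
tcp_rot: [[0.796, -0.605, -0.007], [-0.605, -0.796, -0.001], [-0.005, 0.005, -1.0]]
force: [0.2, -0.2, 0.7]
opening: 0.004
grasp_force: 0.0
```

```bash
python3 -c "
from h import *
to((.30,.35,.3))"
```

```text
pos [0.5654 0.1623 0.1434] xdir -37.24 F [ 0.17 -0.2   0.69] open 0.0 t 6.85
units [-6.511  0.24  -3.101]
```

{"fn": "apply_moves", "kwargs": {"plan": "0 0 -0.7 0 0 0;0 0 -0.8 0 0 0;-0.7 0 -0.2 0 0 0;-0.8 0 0 0 0 0;-0.8 0 0 0 0 0;-0.8 0 0 0 0 0;-0.8 0 0 0 0 0;-0.8 0 0 0 0 0;-0.8 0 0 0 0 0;0 0 0 0 0 0"}}

```text
time_s: 7.68
position: [0.3428, 0.3316, 0.2308]
tcp_rot: [[0.8, -0.601, -0.003], [-0.601, -0.8, 0.001], [-0.003, 0.001, -1.0]]
force: [-0.2, -0.5, -0.6]
opening: 0.009
grasp_force: 0.0
```

Run:
```python
from h import *
to((.443,.098,.25))
a=[capture("top") for _ in range(1)][0]; b=capture("scene")
cv2.imwrite("pics/top_m3.png",a[:,:,::-1]);cv2.imwrite("pics/scene_m3.png",b[:,:,::-1])
cv2.imwrite("pics/m3.png",cv2.resize(np.hstack([a[150:270,250:370],b[140:260,225:345]])[:,:,::-1],None,fx=3.3,fy=3.3,interpolation=cv2.INTER_CUBIC))
for q in blobs(a,(105,15,150),(130,120,255),(290,180,330,220),20): print("hub",q[0],q[1],ray("top",*q[0],.106)[:2])
for q in blobs(a,(10,90,80),(22,255,255),(255,150,372,265),40):
    P=ray("top",*q[0],.138)[:2];d=P-A; print(q[0],q[1],q[2],P.round(4),"r",np.hypot(*d).round(4),"ang",np.degrees(np.arctan2(*d[::-1]))%360)
```

```text
pos [0.3428 0.3316 0.2308] xdir -36.92 F [-0.17 -0.48 -0.59] open 0.01 t 7.68
units [ 4.407  2.531 -0.394]
hub [310.46927374 200.15083799] 179 [0.56567711 0.0739577 ]
[274.43820225 168.69662921] 89 [268 161  14  17] [0.6439 0.1714] r 0.1243 ang 51.219795029036696
[354.54961832 184.00763359] 131 [348 178  14  13] [ 0.6097 -0.0417] r 0.1242 ang 290.6291811748356
[291.91304348 230.2173913 ] 115 [282 225  20  13] [0.4831 0.1195] r 0.0944 ang 151.52260308982937
[314.15068493 236.71232877] 73 [307 229  19  15] [0.4679 0.0608] r 0.0991 ang 187.93781524294926
[297.03668262 251.50717703] 627 [276 237  49  28] [0.4282 0.1042] r 0.141 ang 167.83935463165543
```

View pics/m3.png

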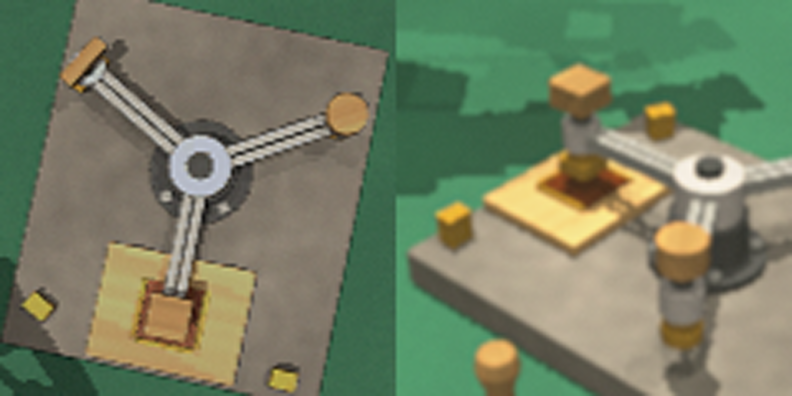

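The square head sits inside the leather outline, with a small residual angle left. I'll refine it using the square head against the leather, an axis-free round-to-bar line, and both cameras.

Run:
```python
from h import *
a=cv2.imread("pics/top_m3.png")[:,:,::-1].copy(); h=cv2.cvtColor(a,cv2.COLOR_RGB2HSV)
print(h[236:256,292:311,0]); print(h[236:256,292:311,2])
a0=cv2.imread("pics/scene0.png")[:,:,::-1].copy();b=cv2.imread("pics/scene_m3.png")[:,:,::-1].copy()
# expected head-top centre pixel for square bearings
for t in(169,170,171,172):
    P=[A[0]+.125*np.cos(np.radians(t)),A[1]+.125*np.sin(np.radians(t)),.138]; print(t,proj("top",P).round(2),proj("scene",P).round(2))
```

```text
[[26 27 15 10  9  9  9 10 19 23 23 17 19 21 23 16 17 16 17]
 [27 26 14  9  9 10  9  9 26 23 21 15 22 23 18  9 13 17 17]
 [22 25  9  8 11 10 11 10 25 18 15 11 23 18 14  7 10  8  9]
 [26 22 10 13 19 17 19 16 18 16 14 14 20 17  9 10 10  8  9]
 [21 19  8 14 16 16 16 15 16 17 17 18 16 16 14 10 10  8  8]
 [21 14  9 14 17 16 16 16 16 16 16 16 16 16 17 17 15  9  9]
 [20 13 10 15 16 17 16 16 17 16 16 16 17 16 16 15 13  8  8]
 [20 11 11 15 17 16 16 16 16 16 16 15 16 16 17 18 12  8 13]
 [18  9 13 18 16 16 15 16 16 16 16 16 16 16 16 17  9  9 18]
 [16  9 15 17 16 16 15 16 16 16 16 16 16 16 17 18  8  7 19]
 [16 10 15 17 16 16 16 16 16 16 16 16 15 16 16 16  9  8 20]
 [ 9 11 15 16 16 16 16 16 16 16 16 16 15 16 16 14  8 15 20]
 [ 9 12 16 16 16 16 16 16 16 16 16 16 16 17 18 11  9 17 21]
 [ 8 14 19 18 19 17 16 15 16 16 16 16 16 17 16  9  9 14 23]
 [10 15 18 18 18 18 18 18 18 18 17 16 16 17 18 10  9 16 22]
 [ 9 11 15 16 18 20 20 17 18 18 17 18 18 18 15  9 10 18 23]
 [19 15 11 10  9  9 12 15 16 18 19 19 18 17 14 10 11 21 23]
 [22 22 22 21 21 18 15 11  9  7  9 12 15 15 10 10 11 22 23]
 [19 21 24 26 26 26 
[... 1165 characters left out ...]
86 185 179 182 180 177 172 170 171 170 171 174 162 106 134 140
  150]
 [130 137 185 182 183 183 182 184 185 180 181 179 178 173 158 107 126 135
  161]
 [133 130 152 167 184 184 184 183 182 182 183 182 184 174 135 126 123 140
  179]
 [ 84 106 118 130 125 103 104 142 166 186 182 186 185 173 129 128 120 133
  186]
 [187 189 181 158 145 104 116 105 104 115 112 115 151 155 121 132 128 124
  183]
 [180 179 181 182 180 186 184 172 137 106 135 123 113 140 136 130 144 161
  165]
 [183 182 181 180 183 183 180 171 180 187 186 174 152 148 108 104 128 171
  165]]
169 [299.48 245.74] [279.89 163.46]
170 [300.29 245.92] [279.28 163.78]
171 [301.11 246.08] [278.67 164.1 ]
172 [301.94 246.23] [278.08 164.43]
```

Run:
```python
from h import *
def cen(im,lo,hi,box,ups=4):
    x0,y0,x1,y1=box; c=cv2.resize(im[y0:y1,x0:x1],None,fx=ups,fy=ups,interpolation=cv2.INTER_CUBIC)
    m=cv2.inRange(cv2.cvtColor(c,cv2.COLOR_RGB2HSV),np.array(lo),np.array(hi)); m=cv2.morphologyEx(m,cv2.MORPH_OPEN,np.ones((7,7)))
    k=max(cv2.findContours(m,0,2)[0],key=cv2.contourArea); k=cv2.convexHull(k); M=cv2.moments(k); r=cv2.minAreaRect(k)
    f=lambda p:(np.array(p)+.5)/ups-.5+np.array([x0,y0])
    return f((M["m10"]/M["m00"],M["m01"]/M["m00"])),f(r[0]),np.array(r[1])/ups
a0=cv2.imread("pics/top0.png")[:,:,::-1].copy();a=cv2.imread("pics/top_m3.png")[:,:,::-1].copy()
for nm,im,lo,hi,b,z in(("leather",a0,(3,100,90),(13,255,255),(285,228,322,262),.046),("leather+rim",a0,(3,125,80),(32,255,255),(285,228,322,262),.046),("sq0",a0,(12,100,135),(22,255,255),(325,226,350,252),.138),("sq",a,(12,100,145),(20,255,255),(290,236,311,256),.138),("rd",a,(10,90,80),(22,255,255),(340,170,368,200),.138),("br",a,(10,90,130),(22,255,255),(262,155,290,182),.138)):
    for p in cen(im,lo,hi,b)[:2]:
        d=ray("top",*p,z)[:2]-A; print(nm,p.round(2),cen(im,lo,hi,b)[2].round(1),"r",np.hypot(*d).round(4),"ang",(np.degrees(np.arctan2(*d[::-1]))%360).round(2))
```

```text
leather [301.12 244.52] [17.1 17.6] r 0.1245 ang 169.48
leather [301.09 244.54] [17.1 17.6] r 0.1246 ang 169.44
leather+rim [301.05 245.44] [21.9 20.3] r 0.1271 ang 169.64
leather+rim [301.01 245.6 ] [21.9 20.3] r 0.1275 ang 169.63
sq0 [336.02 238.95] [13.  12.9] r 0.1245 ang 214.78
sq0 [336.01 239.  ] [13.  12.9] r 0.1246 ang 214.74
sq [300.33 245.86] [12.8 13. ] r 0.1248 ang 170.02
sq [300.43 245.84] [12.8 13. ] r 0.1247 ang 170.14
rd [354.6  184.07] [13.  12.5] r 0.1243 ang 290.54
rd [354.62 184.12] [13.  12.5] r 0.1243 ang 290.46
br [274.57 167.88] [ 4.8 16.7] r 0.1255 ang 50.36
br [274.52 167.91] [ 4.8 16.7] r 0.1256 ang 50.43
```

All sub-pixel checks put the square at 170.1–170.5° and the blank at 169.5–170.2°. That is within about 0.5° (1 mm), so the angle is good. Next I'll move above the square head.

{"fn": "apply_moves", "kwargs": {"plan": "0.63 0.367 0 0 0 0;0.63 0.367 0 0 0 0;0.63 0.367 0 0 0 0;0.63 0.367 0 0 0 0;0.63 0.367 0 0 0 0;0.63 0.367 0 0 0 0;0.63 0.367 0 0 0 0;0 0 0 0 0 0;0 0 0 0 0 0;0 0 0 0 0 0"}}

```text
time_s: 8.62
position: [0.4472, 0.0922, 0.2305]
tcp_rot: [[0.794, -0.608, 0.0], [-0.608, -0.794, -0.0], [0.0, -0.0, -1.0]]
force: [-0.2, 0.7, 0.4]
opening: 0.001
grasp_force: 0.0
```

```bash
python3 -c "
from h import *
to((.4428,.0956,.150))"
```

```text
pos [0.4472 0.0922 0.2305] xdir -37.45 F [-0.16  0.71  0.36] open 0.0 t 8.62
units [-0.111 -0.     1.61 ]
```

{"fn": "apply_moves", "kwargs": {"plan": "-0.11 0 0.2 0 0 0;0 0 0.4 0 0 0;0 0 0.4 0 0 0;0 0 0.4 0 0 0;0 0 0.2 0 0 0;0 0 0 0 0 0;0 0 0 0 0 0"}}

```text
time_s: 9.2
position: [0.4418, 0.0975, 0.1503]
tcp_rot: [[0.797, -0.605, -0.001], [-0.605, -0.797, 0.0], [-0.001, 0.001, -1.0]]
force: [-0.0, 0.2, 0.2]
opening: 0.004
grasp_force: 0.0
```

Run:
```python
from h import *
to((.4428,.0956,.127))
b=capture("scene"); cv2.imwrite("pics/s4.png",cv2.resize(b[120:240,220:380,::-1],None,fx=4,fy=4,interpolation=cv2.INTER_CUBIC))
```

```text
pos [0.4418 0.0975 0.1503] xdir -37.19 F [-0.01  0.18  0.2 ] open 0.0 t 9.2
units [0.04  0.017 0.466]
```

View pics/s4.png

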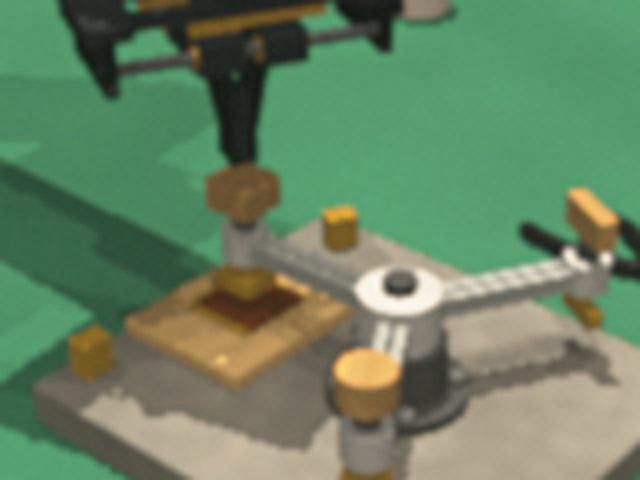

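The shut fingertips hang centred over the square head, about 12 mm above it, and clear of everything else. Now the press, slowly.

{"fn": "apply_moves", "kwargs": {"plan": "0.03 0.01 0.1 0 0 0;0 0 0.1 0 0 0;0 0 0.06 0 0 0;0 0 0.06 0 0 0;0 0 0.06 0 0 0;0 0 0.06 0 0 0;0 0 0 0 0 0;0 0 0 0 0 0"}}

```text
time_s: 9.92
position: [0.4437, 0.0953, 0.1287]
tcp_rot: [[0.795, -0.606, 0.001], [-0.606, -0.795, 0.0], [0.001, -0.001, -1.0]]
force: [0.2, 0.5, 5.0]
opening: 0.003
grasp_force: 2.7
```

{"fn": "apply_moves", "kwargs": {"plan": "0 0 0.03 0 0 0;0 0 0.03 0 0 0;0 0 0.02 0 0 0;0 0 0 0 0 0;0 0 0 0 0 0"}}

```text
time_s: 10.33
position: [0.4438, 0.0953, 0.1262]
tcp_rot: [[0.796, -0.606, 0.002], [-0.606, -0.796, -0.0], [0.002, -0.001, -1.0]]
force: [-3.1, 0.6, 19.0]
opening: 0.007
grasp_force: 9.1
```

19 N at z = 0.126, well above the 6 N spring force, so the stamp is at its hard stop. I'll hold with a touch more and then release.

{"fn": "apply_moves", "kwargs": {"plan": "0 0 0.008 0 0 0;0 0 0 0 0 0;0 0 0 0 0 0"}}

```text
time_s: 10.58
position: [0.4438, 0.0953, 0.1262]
tcp_rot: [[0.796, -0.606, 0.002], [-0.606, -0.796, -0.0], [0.002, -0.001, -1.0]]
force: [-3.7, 0.1, 21.2]
opening: 0.006
grasp_force: 10.8
```

{"fn": "apply_moves", "kwargs": {"plan": "0 0 -0.06 0 0 0;0 0 -0.1 0 0 0;0 0 -0.1 0 0 0;0 0 -0.1 0 0 0;0 0 -0.2 0 0 0;0 0 -0.4 0 0 0;0 0 -0.6 0 0 0;0 0 -0.6 0 0 0;0 0 0 0 0 0"}}

```text
time_s: 11.33
position: [0.4464, 0.0952, 0.2366]
tcp_rot: [[0.796, -0.606, 0.01], [-0.606, -0.796, -0.001], [0.008, -0.005, -1.0]]
force: [0.4, -0.4, -0.4]
opening: 0.001
grasp_force: 0.0
```

{"fn": "apply_moves", "kwargs": {"plan": "-0.7 -0.3 0 0 0 0;-0.7 -0.4 0 0 0 0;-0.7 -0.4 0 0 0 0;-0.7 -0.4 0 0 0 0;-0.7 -0.4 0 0 0 0;-0.7 -0.4 0 0 0 0;0 0 0 0 0 0;0 0 0 0 0 0"}}

```text
time_s: 12.0
position: [0.344, 0.3152, 0.2313]
tcp_rot: [[0.799, -0.602, -0.002], [-0.602, -0.799, -0.001], [-0.001, 0.002, -1.0]]
force: [0.8, -0.6, 0.2]
opening: 0.007
grasp_force: 0.0
```

Run:
```python
from h import *
to((0,0,0)); a=capture("top"); b=capture("scene")
for q in blobs(a,(10,90,80),(22,255,255),(262,150,372,200),40):
    d=ray("top",*q[0],.138)[:2]-A; print(q[0],"ang",np.degrees(np.arctan2(*d[::-1]))%360)
cv2.imwrite("pics/fin.png",cv2.resize(np.hstack([a[140:280,240:390],b[120:260,220:370]])[:,:,::-1],None,fx=2.6,fy=2.6,interpolation=cv2.INTER_CUBIC))
```

```text
pos [0.344  0.3152 0.2313] xdir -36.99 F [ 0.77 -0.6   0.23] open 0.01 t 12.0
units [-1.7    9.166  4.646]
[274.43820225 168.69662921] ang 51.219795029036696
[354.54961832 184.00763359] ang 290.6291811748356
```

View pics/fin.png

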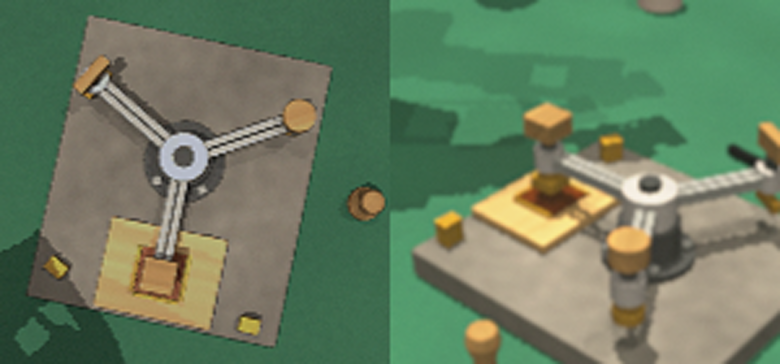

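The square head is still over the leather (top view about (300,246)) and back up. The turret angle is unchanged, the loose things I can see are where they were, and the robot is clear. Handing in.

```bash
python3 -c "
from rig import bot
print(bot.hand_in())"
```

```text
the job is handed in; nothing more can be done
None
```

I turned the turret by pushing the bar arm until the square stamp stood over the leather (within about 0.5° by the cameras), pressed it to its hard stop at about 21 N, let it spring back up, and handed in at 12 s with the robot clear.

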